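# Sort the jars into the wooden jar stand by fit

### The job

The wooden jar stand has two round wells of different width: put the glass spice jar and the glass honey jar away in it, each upright and right down in the narrowest well it will go into. The low, wide food tin fits neither well, so leave it where it stands. Lower the jars in rather than dropping them.

Things in the scene. Friction and masses are not known exactly. Their poses are not given: they have to be found in the camera images.
- jar_stand: Fixed light wooden block, 242 (its y) x 110 (x) x 45 mm high, turned any way round. Origin: centre of its underside. Two round wells in its top at x = 0, 35 mm deep, floor 10 mm above the origin, 3 mm chamfer: wide, 72 mm across, at y = +55 mm; narrow, 54 mm, at y = -65 mm. A wall cabinet hangs behind, from 0.46 m above the worktop up, its front 0.61 m ahead of the robot: keep the wrist off it.
- honey_jar: Round glass honey jar with a light grey lid, 61 mm across (lid and body alike), 90 mm tall, about 0.28 kg, loose, standing upright on the worktop. Origin: centre of its underside; z up along its axis.
- spice_jar: Slim round glass spice jar with a dark cap, 41 mm across (cap and body alike), 105 mm tall, about 0.11 kg, loose, standing upright on the worktop. Origin: centre of its underside; z up along its axis.
- tin: Low, wide round food tin with a printed paper label, 75 mm across, 58 mm tall, about 0.26 kg, loose, standing upright on the worktop; too wide for either well. Origin: centre of its underside; z up.
Mind the look-alikes: they are no part of the job. What is shaped like the spice_jar but purple is not meant.

How it is judged (in metres and radians):
At the end, for the whole second after the job is handed in: Honey jar in the wide well and spice jar in the narrow one: each within 12 mm of the well's centre along both stand axes, underside within 7 mm of the well floor, upright within 10 degrees, at rest. Tin upright within 10 degrees and within 30 mm of where it was (x of honey_jar in the frame of jar_stand between -0.012 and 0.012 m and y of honey_jar in the frame of jar_stand between 0.043 and 0.067 m and z of honey_jar in the frame of jar_stand between 0.004 and 0.017 m and angle between each of honey_jar, spice_jar, tin's own z axis and vertical below 0.17 rad and linear speed of each of honey_jar, spice_jar below 0.02 m/s and x of spice_jar in the frame of jar_stand between -0.012 and 0.012 m and y of spice_jar in the frame of jar_stand between -0.077 and -0.053 m and z of spice_jar in the frame of jar_stand between 0.004 and 0.017 m and distance of tin from where it was at the start of the episode below 0.03 m); the robot touches nothing.
It fails at once if the tin was shifted by more than 30 mm (distance of tin from where it was at the start of the episode above 0.03 m).
It fails at once if the honey jar was dropped (fell free of the fingers faster than 0.9 m/s, a drop of about 40 mm) (linear speed of honey_jar above 0.9 m/s and contact force between the fingers and honey_jar below 0.05 N).
It fails at once if the spice jar was dropped (fell free of the fingers faster than 0.9 m/s, a drop of about 40 mm) (linear speed of spice_jar above 0.9 m/s and contact force between the fingers and spice_jar below 0.05 N).
It also fails if it takes over 59 s, if anything falls off the work surface, if the arm or the gripper's body presses on something with over 40 N, if the wrist force passes 120 N, or if a joint passes its speed limit or range.

### The arm

A 6-joint arm with a two-finger parallel gripper is mounted at the origin on a cart in front of the work surface, level with it; the furniture and walls round the work are solid. World frame = base frame: x ahead of the robot, y to its left, z up, the work surface at z = 0. Lengths are in mm, angles in rad, forces in N, time in s.
With the tool pointing down it reaches from about 325 to 850 mm from the base axis. Payload 4.4 kg.
Tool frame: the origin (TCP) lies at the very end of the fingers, on their centre line; the grasp point (between the pads) lies 19 mm behind it (r.grip_point_offset is the distance from the TCP to the grasp point, in mm); z points along the fingers, y is the line along which they close (so a half turn about z gives the same grasp; the last joint's range is limited). The gripper opens to 94 mm and grips with 3 to 60 N. Pads are 16 mm wide; open, the fingers measure 119 mm over their backs; the gripper's body (75 mm by 177 mm) begins 78 mm behind the grasp point.
Start: joints at [1.01, 0.207, 1.542, -0, 1.393, -0.15], TCP at [229.632, 527.159, 205.447] pointing down, gripper open.
Joint ranges: [-2.73, 2.73], [-0.86, 2.22], [0.23, 2.46], [-1.11, 4.25], [0.08, 2.63], [-2.82, 2.82]. Speed limits (rad/s): [2.79, 2.79, 3.14, 3.14, 3.14, 3.14].

### API

Orientations are given as a unit quaternion [w, x, y, z].
In Python, from station import status, eyes, ticket, r gives the robot as it stands. The module is installed in compiled form; this text tells all that it offers.
- The arm moves only by the shell command python3 -m jog 'ROWS' [OPENING] [FORCE]. ROWS is JSON, a list of rows, each a list of 4 numbers: the shift along the tool's x, y, z in m, then the turn about the tool's z in degrees. In form: [[tx, ty, tz, roll], ...]. A call has exactly 8 rows; each row shifts and turns the commanded pose from where the row before left it, along the tool's axes as they then stand; what a row does not reach is not made up. A row lasts 1/12 s, in which the tool goes at most 41.7 mm and 7.16 degrees, less where a joint would pass 70% of its speed; a pose out of reach is approached as far as the arm can. A call is refused whole if a number of a shift passes 0.0417 or a number of a turn 7.16, either way. A call with a gripper value outside its range is refused whole. OPENING is the finger opening in m, from 0 to 0.094, set as the call begins (- or left out, the last holds). The fingers move at their own pace and stop on an object; FORCE is the grip in N (left out, the last holds). Time passes only in rows, so rows that do not move let the fingers close, or fill a call up. It gives the time, the measured TCP pose, the force, the opening and the grip force at its end, in the units of the state.
- status.sense(): the state, without advancing time (a new reading comes with each control period).
- eyes.grab_frame(name): name is "side" or "top" or "wrist"; returns the picture (384x512x3 uint8, red, green, blue); there is no depth.
- eyes.camera_info(name): a dict with "camera_matrix" (3x3 intrinsics, pixels), "k1" (the pictures are not rectified: a ray, as slopes to the right and down, at radius r is drawn at 1 + k1 r^2 times it, then the intrinsics apply), "cam_to_world" (4x4, takes a point from camera to world coordinates). Camera axes: x right, y down, z forward; pixel columns grow to the right and rows downward; lengths in mm; the calibration is good to about 2 mm. A picture is of the moment at which its call begins: read the wrist's pose just before it. camera_info takes no time and is no camera call; for the wrist camera it gives the pose at the moment of the call.
- ticket.close_job(): hands the job in; it is judged then, once.
The state is a dict: "clock": time; "q": joint angles; "qd": joint speeds; "effort": joint torques, N m; "eef_pos": TCP position; "orientation": TCP orientation; "wrist_force": force on the tool from outside, world axes, zero at the start; "ft_torque": the same for the moment, N m; "width": opening from 0.0 (shut) to 1.0 (fully open); "grasp_force": force on a finger pad.
Only numpy, scipy, OpenCV 4.12 (cv2) and the standard library are available. Lean on these libraries where they do the work, as an engineer would, in place of code of your own. Each camera call takes 0.05 s, during which the arm holds its last target. There are 200 camera calls.

## Working session

There is one attempt and no reset: what is moved stays moved. The work goes in short steps, Python scripts to look and compute and a shell command to move; the robot and the scene stay as the last step left them, time stands still between calls to the robot, and variables do not carry over. Pictures are saved under pics/ and viewed, at most 10 in all, crops included, and the job is handed in when it is done.

```bash
mkdir -p pics; python3 - <<'E'
from station import status, eyes
import cv2, numpy as np
for n in ("top","side"):
    im=eyes.grab_frame(n); cv2.imwrite(f"pics/{n}0.png",im[...,::-1])
    i=eyes.camera_info(n); print(n,np.round(i["camera_matrix"],1).tolist(),i["k1"],np.round(i["cam_to_world"],3).tolist())
print(status.sense())
E
```

```text
top [[365.2, 0.0, 258.2], [0.0, 365.2, 186.8], [0.0, 0.0, 1.0]] 0.03355676421316659 [[0.004, -0.98, 0.198, 277.211], [-1.0, -0.002, 0.008, 81.698], [-0.007, -0.198, -0.98, 1013.884], [0.0, 0.0, 0.0, 1.0]]
side [[423.9, 0.0, 255.5], [0.0, 423.9, 195.0], [0.0, 0.0, 1.0]] -0.10851257816865453 [[-0.991, -0.097, 0.089, 328.974], [-0.131, 0.657, -0.743, 1166.774], [0.013, -0.748, -0.664, 1015.485], [0.0, 0.0, 0.0, 1.0]]
{'clock': 0.1, 'q': array([ 1.00948251e+00,  2.07341473e-01,  1.54277557e+00,  1.02634214e-05,
        1.39349953e+00, -1.50481157e-01]), 'qd': array([-0.00160367, -0.00066203, -0.00143538,  0.00062915, -0.00082351,
       -0.00067577]), 'effort': array([-1.35387949e-03, -3.71867752e+01, -2.82293165e+01,  6.99949055e-02,
        3.11815215e-02, -4.10811617e-05]), 'eef_pos': array([229.25212499, 526.54315659, 204.41996963]), 'orientation': array([-3.57332859e-04,  2.03975540e-01,  9.78975462e-01, -9.46784975e-04]), 'wrist_force': array([-0.2860821 , -0.33233914, -0.22936471]), 'ft_torque': array([-0.0383945 , -0.04663176, -0.01462029]), 'grasp_force': 0.0, 'width': 1.0001214553949311}
```

View pics/top0.png

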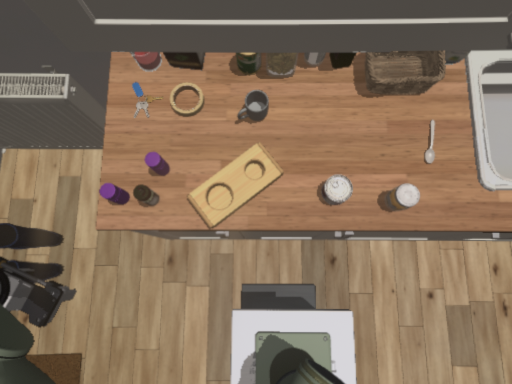

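View pics/side0.png

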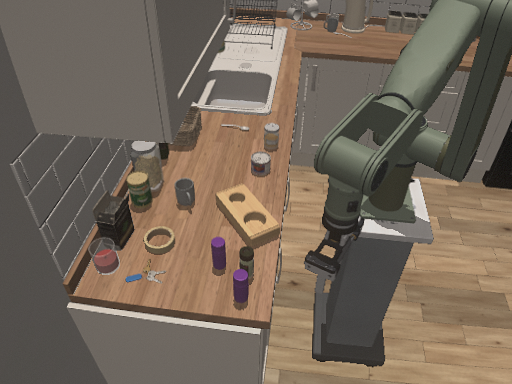

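Candidates: purple jars at top (157,163) and (115,194) are the look-alikes. The dark-capped jar at (146,196) fits the spice jar. Tin or honey jar are at (338,189) and (405,196); the side view shows (260,163) is low and wide, so that is the tin, and (271,135) is the taller honey jar. I'll confirm both in one crop.

```bash
cat > h.py <<'E'
import cv2, numpy as np
from station import status, eyes
from scipy.spatial.transform import Rotation as R
def ray(info,uv):
    p=cv2.undistortPoints(np.float64(uv).reshape(-1,1,2),np.float64(info["camera_matrix"]),np.float64([info["k1"],0,0,0,0])).reshape(-1,2)
    T=np.array(info["cam_to_world"]); return T[:3,3], np.c_[p,np.ones(len(p))]@T[:3,:3].T
def onplane(info,uv,z):
    o,d=ray(info,uv); return (o+d*((z-o[2])/d[:,2])[:,None])[:,:2]
def project(info,P):
    T=np.linalg.inv(np.array(info["cam_to_world"])); c=np.atleast_2d(P)@T[:3,:3].T+T[:3,3]
    s=c[:,:2]/c[:,2:]; s*=1+info["k1"]*(s**2).sum(1)[:,None]; K=np.array(info["camera_matrix"])
    return s@K[:2,:2].T+K[:2,2]
E
python3 - <<'E'
from h import *
a=cv2.imread("pics/top0.png"); s=cv2.imread("pics/side0.png")
c=[a[140:220,90:190],a[160:220,310:430],s[225:305,195:295],s[115:185,230:310]]
c=[cv2.resize(x,(400,300),interpolation=cv2.INTER_CUBIC) for x in c]
cv2.imwrite("pics/c1.png",np.vstack([np.hstack(c[:2]),np.hstack(c[2:])]))
i=eyes.camera_info("top")
for n,uv,z in [("spice cap",(141,190),105),("purA",(153,158),105),("purB",(108,190),105),("tin",(338,184),58),("honey",(407,193),90)]: print(n,onplane(i,[uv],z).round())
hsv=cv2.cvtColor(a,cv2.COLOR_BGR2HSV)
m=cv2.inRange(hsv,(15,60,150),(32,255,255)); m[:140]=0;m[230:]=0;m[:,:185]=0;m[:,290:]=0
k=max(cv2.findContours(m,cv2.RETR_EXTERNAL,cv2.CHAIN_APPROX_NONE)[0],key=cv2.contourArea)
print(cv2.contourArea(k),cv2.approxPolyDP(k,6,True).reshape(-1,2).tolist())
E
```

```text
spice cap [[452. 386.]]
purA [[536. 360.]]
purB [[451. 469.]]
tin [[ 478. -123.]]
honey [[ 448. -291.]]
3621.0 [[260, 142], [189, 193], [210, 226], [283, 171]]
```

View pics/c1.png

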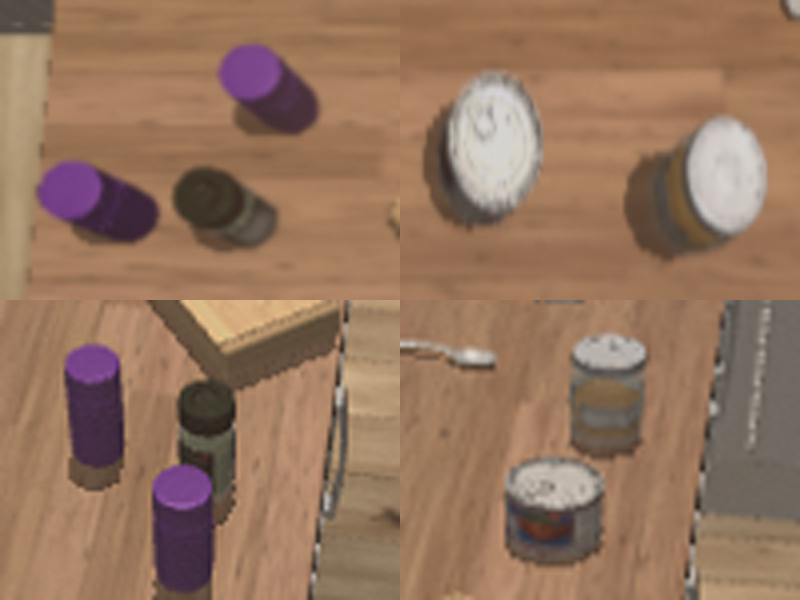

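The crop confirms it: dark cap at top (142.5,193) is the spice jar, with purple look-alikes at (153,159) and (108,191). The tin is at (338.5,189) and the honey jar with its amber body at (408,195).

```bash
python3 - <<'E'
from h import *
i=eyes.camera_info("top")
for n,uv,z in [("spice",(142.5,192.8),105),("purA",(153,159.5),105),("purB",(108,190.7),105),("tin",(338.5,189),58),("honey",(408,195),90)]: print(n,onplane(i,[uv],z).round())
a=cv2.imread("pics/top0.png")
cv2.imwrite("pics/c2.png",np.hstack([cv2.resize(a[135:235,180:290],(660,600),interpolation=cv2.INTER_CUBIC)]))
print(status.sense()["q"])
wi=eyes.camera_info("wrist"); T=np.array(wi["cam_to_world"]); s=status.sense()
q=s["orientation"]; Rt=R.from_quat([*q[1:],q[0]]).as_matrix()
print("tool axes cols\n",Rt.round(3)); print("cam in tool",(Rt.T@(T[:3,3]-s["eef_pos"])).round(1),"\n",(Rt.T@T[:3,:3]).round(3))
E
```

```text
spice [[444. 381.]]
purA [[532. 360.]]
purB [[450. 468.]]
tin [[ 465. -124.]]
honey [[ 443. -293.]]
[ 1.00948251e+00  2.07341473e-01  1.54277557e+00  1.02634214e-05
  1.39349953e+00 -1.50481157e-01]
tool axes cols
 [[-0.917  0.399 -0.001]
 [ 0.399  0.917 -0.002]
 [ 0.    -0.002 -1.   ]]
cam in tool [  67.2   -1.2 -179.6] 
 [[ 0.001 -0.973 -0.233]
 [ 1.     0.     0.   ]
 [-0.    -0.233  0.973]]
```

View pics/c2.png

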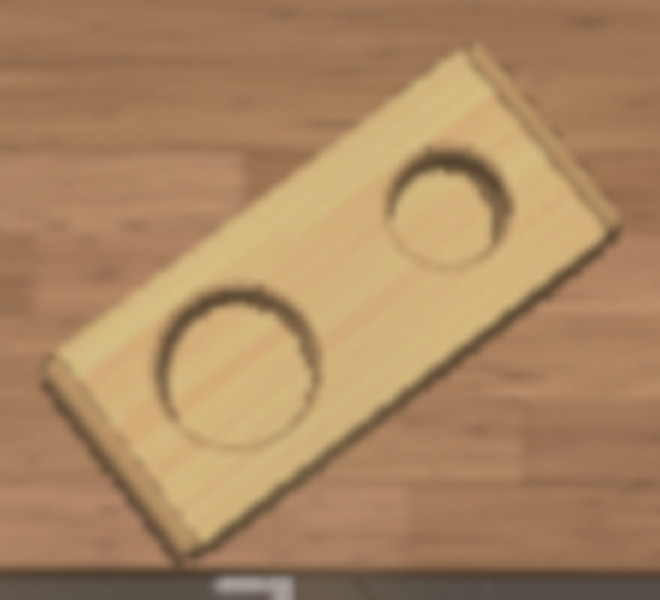

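The crop shows the stand: wide well rim centre at crop (238,367), narrow at (449,208). Now I'll move above the spice jar while computing the well positions.

```bash
python3 -m jog '[[-0.031,-0.006,0,0],[-0.032,-0.006,0,0],[-0.032,-0.006,0,0],[-0.032,-0.006,0,0],[-0.032,-0.006,0,0],[-0.032,-0.006,0,0],[-0.032,-0.006,0,0],[-0.032,-0.005,0,0]]' 0.075 20
python3 -m jog '[[0,0,0,0],[0,0,0,0],[0,0,0,0],[0,0,0,0],[0,0,0,0],[0,0,0,0],[0,0,0,0],[0,0,0,0]]'
cat >> h.py <<'E'
def tool():
    s=status.sense(); q=s["orientation"]; return s,R.from_quat([*q[1:],q[0]]).as_matrix()
def delta(xyz):
    s,Rt=tool(); return (Rt.T@(np.array(xyz)-s["eef_pos"])/1000).round(4)
E
python3 - <<'E'
from h import *
i=eyes.camera_info("top"); w=onplane(i,[(219.7,196.2),(254.8,169.7)],45); print("wide,narrow",w.round(),np.linalg.norm(w[0]-w[1]))
s,Rt=tool(); print(s["eef_pos"],Rt.round(2).tolist())
wi=eyes.camera_info("wrist"); im=eyes.grab_frame("wrist"); cv2.imwrite("pics/w1.png",im[...,::-1])
print(project(wi,[[444,381,105],[532,360,105]]))
E
```

```text
clock: 0.77
eef_pos: [445.4, 380.9, 204.9]
orientation: [-0.0, 0.204, 0.979, -0.0]
wrist_force: [-0.0, -0.5, 0.5]
width: 0.799
grasp_force: 0.0
clock: 1.43
eef_pos: [444.1, 382.7, 205.6]
orientation: [0.0, 0.203, 0.979, 0.0]
wrist_force: [-0.0, 0.1, 0.5]
width: 0.801
grasp_force: 0.0
wide,narrow [[447. 193.]
 [520.  99.]] 119.55379844534993
[444.14149033 382.71614145 205.57174905] [[-0.92, 0.4, 0.0], [0.4, 0.92, 0.0], [-0.0, 0.0, -1.0]]
[[260.55843637 197.41612748]
 [277.21498673 288.78917127]]
```

View pics/w1.png

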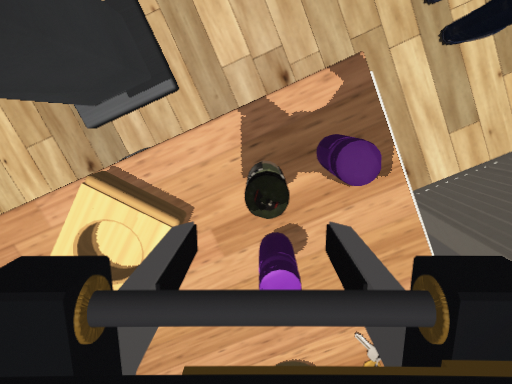

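The wrist view shows the dark cap at (267,195), predicted at (260,197), between the purple jars at (280,285) and (357,160).

```bash
python3 - <<'E'
from h import *
wi=eyes.camera_info("wrist"); print(onplane(wi,[(267,195)],105))
im=cv2.imread("pics/w1.png"); g=cv2.cvtColor(im,cv2.COLOR_BGR2GRAY); m=(g<50).astype(np.uint8); m[:150]=0;m[225:]=0;m[:,:230]=0;m[:,310:]=0
n,l,st,c=cv2.connectedComponentsWithStats(m); j=1+st[1:,4].argmax(); print(st[j],c[j])
p=onplane(wi,[(267,195)],105)[0]; print(delta([*p,60]))
E
```

```text
[[444.38592602 386.99407705]]
[ 245  171   44   48 1642] [266.39768575 194.17052375]
[0.0016 0.0041 0.1455]
```

```bash
python3 -m jog '[[0.001,0.003,0.02,0],[0,0,0.02,0],[0,0,0.02,0],[0,0,0.02,0],[0,0,0.02,0],[0,0,0.02,0],[0,0,0.015,0],[0,0,0.01,0]]'
python3 -m jog '[[0,0,0,0],[0,0,0,0],[0,0,0,0],[0,0,0,0],[0,0,0,0],[0,0,0,0],[0,0,0,0],[0,0,0,0]]' 0.02 20
python3 -m jog '[[0,0,0,0],[0,0,0,0],[0,0,0,0],[0,0,0,0],[0,0,0,0],[0,0,-0.005,0],[0,0,-0.01,0],[0,0,-0.01,0]]'
```

```text
clock: 2.15
eef_pos: [443.8, 384.8, 58.4]
orientation: [-0.001, 0.204, 0.979, -0.001]
wrist_force: [-0.1, 0.0, 0.5]
width: 0.797
grasp_force: 0.0
clock: 2.82
eef_pos: [445.8, 386.0, 61.6]
orientation: [0.001, 0.204, 0.979, 0.001]
wrist_force: [0.5, 1.1, 3.9]
width: 0.431
grasp_force: 20.0
clock: 3.48
eef_pos: [443.7, 384.6, 84.9]
orientation: [-0.001, 0.204, 0.979, -0.001]
wrist_force: [-0.4, 0.0, -1.1]
width: 0.432
grasp_force: 19.9
```

```bash
python3 -m jog '[[0,0,-0.02,0],[0,0,-0.02,0],[-0.012,-0.015,0,0],[-0.017,-0.022,0,0],[-0.017,-0.022,0,0],[-0.017,-0.022,0,0],[-0.017,-0.022,0,0],[-0.017,-0.022,0,0]]'
python3 -m jog '[[-0.017,-0.022,0,0],[-0.017,-0.022,0,0],[-0.017,-0.022,0,0],[-0.017,-0.022,0,0],[-0.012,-0.013,0,0],[-0.006,-0.006,0,0],[0,0,0,0],[0,0,0,0]]'
python3 - <<'E'
from h import *
s,Rt=tool(); print(s["eef_pos"],s["width"],delta([520,99,125]))
wi=eyes.camera_info("wrist"); im=eyes.grab_frame("wrist"); cv2.imwrite("pics/w2.png",im[...,::-1])
print(project(wi,[[447,193,45],[520,99,45]]))
E
```

```text
clock: 4.15
eef_pos: [483.9, 230.8, 126.1]
orientation: [0.0, 0.204, 0.979, 0.0]
wrist_force: [-0.6, -0.4, -1.5]
width: 0.434
grasp_force: 19.9
clock: 4.82
eef_pos: [520.0, 99.9, 125.7]
orientation: [-0.0, 0.204, 0.979, 0.0]
wrist_force: [0.3, 0.8, -0.4]
width: 0.431
grasp_force: 19.9
[519.95293553  99.93815174 125.69253685] 0.43138693637146663 [-0.0004 -0.0008  0.0007]
[[337.63067307  67.8037412 ]
 [261.43397013 202.9608338 ]]
```

View pics/w2.png

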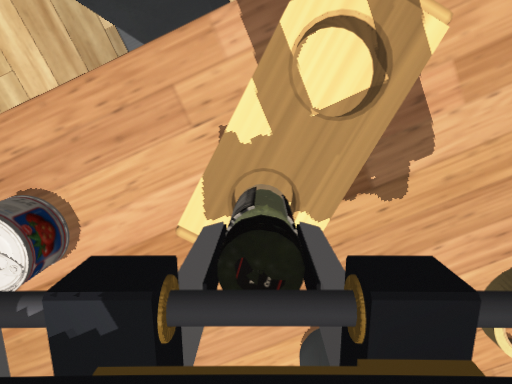

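The view shows the wide well rim at (340,63), the narrow rim spanning u 233–300 with its top at v≈170, and the jar cap at (262,257), the jar hanging straight. The tin is far off at (30,245).

```bash
python3 - <<'E'
from h import *
wi=eyes.camera_info("wrist"); s,Rt=tool(); p=s["eef_pos"]
print("rim L,R,top", [ (Rt.T@(np.r_[q,45]-p)).round(1).tolist() for q in onplane(wi,[(233,198),(300,198),(266,170),(340,63)],45)])
print("expected narrow in tool", (Rt.T@(np.array([520,99,45])-p)).round(1),(Rt.T@(np.array([447,193,45])-p)).round(1))
zc=p[2]-60.5+105
print("cap top centre in tool",(Rt.T@(np.r_[onplane(wi,[(262,257)],zc)[0],zc]-p)).round(1), project(wi,[[p[0],p[1],zc]]))
E
```

```text
rim L,R,top [[3.8, -24.3, 80.5], [3.8, 30.9, 80.5], [27.0, 2.8, 80.6], [107.3, 57.6, 80.6]]
expected narrow in tool [-0.9 -1.2 80.5] [103.5  55.8  80.6]
cap top centre in tool [  7.1  -0.8 -44.5] [[263.69204862 271.61668118]]
```

```bash
python3 -m jog '[[-0.002,0.003,0,0],[0,0,0.008,0],[0,0,0.008,0],[0,0,0.006,0],[0,0,0.005,0],[0,0,0.004,0],[0,0,0.004,0],[0,0,0.003,0]]'
python3 -m jog '[[0,0,0.003,0],[0,0,0.003,0],[0,0,0.003,0],[0,0,0.003,0],[0,0,0.002,0],[0,0,0.001,0],[0,0,0,0],[0,0,0,0]]'
```

```text
clock: 5.53
eef_pos: [522.8, 101.6, 86.8]
orientation: [-0.0, 0.204, 0.979, -0.0]
wrist_force: [-0.3, -0.3, -1.9]
width: 0.428
grasp_force: 19.9
clock: 6.2
eef_pos: [523.2, 101.6, 72.5]
orientation: [0.0, 0.204, 0.979, -0.0]
wrist_force: [0.3, -0.5, -1.2]
width: 0.432
grasp_force: 19.9
```

```bash
python3 -m jog '[[0,0,0.001,0],[0,0,0.001,0],[0,0,0.001,0],[0,0,0,0],[0,0,0,0],[0,0,0,0],[0,0,0,0],[0,0,0,0]]'
python3 -m jog '[[0,0,0,0],[0,0,0,0],[0,0,0,0],[0,0,0,0],[0,0,0,0],[0,0,0,0],[0,0,0,0],[0,0,0,0]]' 0.075
python3 -m jog '[[0,0,-0.01,0],[0,0,-0.015,0],[0,0,-0.02,0],[0,0,-0.02,0],[0,0,-0.02,0],[0,0,-0.01,0],[0,0,-0.01,0],[0,0,0,0]]'
python3 - <<'E'
from h import *
im=eyes.grab_frame("top"); cv2.imwrite("pics/t2.png",im[...,::-1])
print(delta([443,-293,180]))
E
```

```text
clock: 6.87
eef_pos: [524.1, 101.8, 71.4]
orientation: [0.001, 0.204, 0.979, 0.0]
wrist_force: [-2.3, 0.7, 7.7]
width: 0.429
grasp_force: 20.0
clock: 7.53
eef_pos: [523.0, 101.5, 69.4]
orientation: [-0.0, 0.204, 0.979, -0.0]
wrist_force: [-0.5, 0.9, 1.2]
width: 0.799
grasp_force: 0.0
clock: 8.2
eef_pos: [524.6, 101.6, 176.9]
orientation: [0.002, 0.204, 0.979, 0.001]
wrist_force: [-0.2, 0.2, -0.1]
width: 0.792
grasp_force: 0.0
[-0.0836 -0.394  -0.0048]
```

```bash
python3 -m jog '[[-0.005,-0.02,0,0],[-0.006,-0.028,0,0],[-0.006,-0.028,0,0],[-0.006,-0.028,0,0],[-0.006,-0.028,0,0],[-0.006,-0.028,0,0],[-0.006,-0.028,0,0],[-0.006,-0.028,0,0]]' 0.092
python3 -m jog '[[-0.006,-0.028,0,0],[-0.006,-0.028,0,0],[-0.006,-0.028,0,0],[-0.006,-0.028,0,0],[-0.006,-0.028,0,0],[-0.005,-0.02,0,0],[-0.002,-0.018,-0.02,0],[0,0,0,0]]'
python3 - <<'E'
from h import *
s,Rt=tool(); print(s["eef_pos"],s["q"].round(2),delta([443,-293,180]))
wi=eyes.camera_info("wrist"); im=eyes.grab_frame("wrist"); 
t=eyes.grab_frame("top")
cv2.imwrite("pics/w3.png",np.hstack([im[:384,100:440],cv2.resize(t[130:230,180:290],(440,384),interpolation=cv2.INTER_CUBIC)])[...,::-1])
print(project(wi,[[443,-293,90],[443,-293,0]]))
E
```

```text
clock: 8.92
eef_pos: [478.3, -116.0, 172.8]
orientation: [-0.002, 0.204, 0.979, 0.0]
wrist_force: [0.2, -0.0, -0.4]
width: 0.981
grasp_force: 0.0
clock: 9.58
eef_pos: [442.6, -296.9, 195.6]
orientation: [0.001, 0.206, 0.979, -0.001]
wrist_force: [0.0, 0.0, 0.9]
width: 0.98
grasp_force: 0.0
[ 442.57741192 -296.88412437  195.56336012] [-0.75  0.12  1.66 -0.    1.36 -1.91] [0.0012 0.0038 0.0156]
[[266.78019324 193.98320726]
 [265.63399143 176.50475422]]
```

View pics/w3.png

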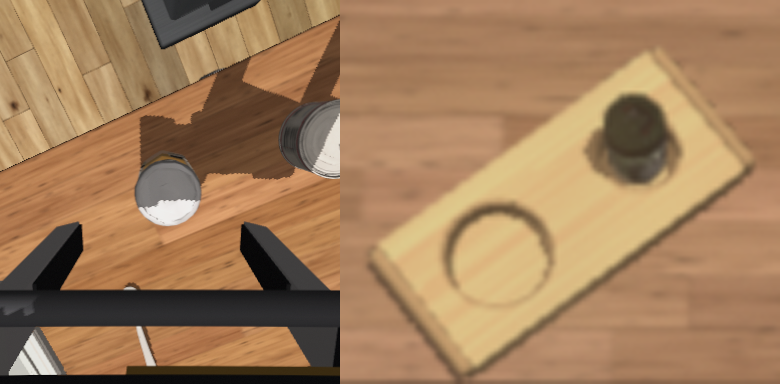

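The honey lid is at wrist (268,191), predicted (267,194). The top crop shows the spice jar seated upright in the narrow well. Next: descend and grip.

```bash
python3 -m jog '[[0.002,0.004,0.02,0],[0,0,0.022,0],[0,0,0.022,0],[0,0,0.022,0],[0,0,0.022,0],[0,0,0.02,0],[0,0,0.012,0],[0,0,0.008,0]]'
python3 -m jog '[[0,0,0,0],[0,0,0,0],[0,0,0,0],[0,0,0,0],[0,0,0,0],[0,0,0,0],[0,0,0,0],[0,0,0,0]]' 0.045 30
python3 -m jog '[[0,0,0,0],[0,0,0,0],[0,0,-0.005,0],[0,0,-0.01,0],[0,0,-0.015,0],[0,0,-0.015,0],[0,0,-0.015,0],[0,0,-0.01,0]]'
python3 -c "
from h import *
print(delta([449,195,120]))"
```

```text
clock: 10.35
eef_pos: [441.2, -286.0, 43.7]
orientation: [-0.002, 0.203, 0.979, 0.001]
wrist_force: [-0.4, -0.3, -0.8]
width: 0.976
grasp_force: 0.0
clock: 11.02
eef_pos: [443.5, -290.3, 47.9]
orientation: [0.001, 0.204, 0.979, -0.001]
wrist_force: [-1.0, -2.5, 5.2]
width: 0.658
grasp_force: 29.6
clock: 11.68
eef_pos: [442.4, -288.0, 117.4]
orientation: [-0.0, 0.204, 0.979, 0.001]
wrist_force: [0.6, 0.6, -2.4]
width: 0.658
grasp_force: 29.6
[ 0.1867  0.4455 -0.0021]
```

```bash
python3 -m jog '[[0,0,-0.01,0],[0.006,0.014,-0.01,0],[0.01,0.024,0,0],[0.01,0.024,0,0],[0.01,0.024,0,0],[0.01,0.024,0,0],[0.01,0.024,0,0],[0.01,0.024,0,0]]'
python3 -m jog '[[0.01,0.024,0,0],[0.01,0.024,0,0],[0.01,0.024,0,0],[0.01,0.024,0,0],[0.01,0.024,0,0],[0.01,0.024,0,0],[0.01,0.024,0,0],[0.01,0.024,0,0]]'
python3 -m jog '[[0.01,0.024,0,0],[0.01,0.024,0,0],[0.01,0.023,0,0],[0.008,0.015,0,0],[0.005,0.008,0,0],[0,0,0,0],[0,0,0,0],[0,0,0,0]]'
python3 - <<'E'
from h import *
s,Rt=tool(); p=s["eef_pos"]; print(p,s["width"],delta([446,194.5,120]))
wi=eyes.camera_info("wrist"); im=eyes.grab_frame("wrist"); cv2.imwrite("pics/w4.png",im[...,::-1])
print(project(wi,[[446,194.5,45],[523.5,101.7,115],[p[0],p[1],p[2]+42.5]]))
E
```

```text
clock: 12.35
eef_pos: [444.2, -115.7, 136.1]
orientation: [-0.001, 0.204, 0.979, 0.0]
wrist_force: [-0.9, -0.5, -2.5]
width: 0.658
grasp_force: 29.6
clock: 13.02
eef_pos: [447.3, 91.9, 136.1]
orientation: [-0.001, 0.204, 0.979, -0.0]
wrist_force: [0.3, 0.4, -3.7]
width: 0.653
grasp_force: 29.6
clock: 13.68
eef_pos: [446.3, 192.9, 136.2]
orientation: [-0.0, 0.204, 0.979, -0.0]
wrist_force: [0.1, 0.2, -4.2]
width: 0.652
grasp_force: 29.6
[446.27984905 192.87565665 136.20744962] 0.6518298418073266 [0.0009 0.0014 0.0162]
[[264.15135404 198.352911  ]
 [189.42926446 367.39806015]
 [263.51661734 269.68747707]]
```

View pics/w4.png

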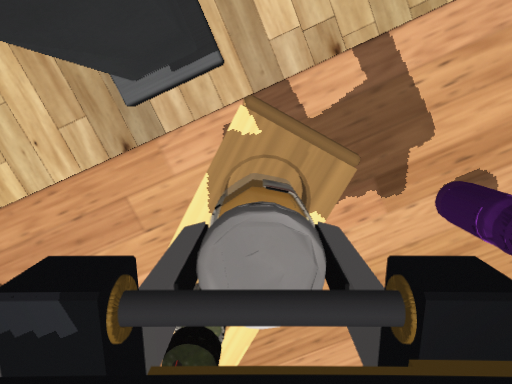

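The honey jar lid is at about (261.5,262), the wide well's rim top at v≈156 with u spanning 228–305. I'll compute the small correction.

```bash
python3 - <<'E'
from h import *
wi=eyes.camera_info("wrist"); s,Rt=tool(); p=s["eef_pos"]
print([(Rt.T@(np.r_[q,45]-p)).round(1).tolist() for q in onplane(wi,[(228,190),(305,190),(266,156)],45)])
z=p[2]+42.5
print((Rt.T@(np.r_[onplane(wi,[(261.5,262)],z)[0],z]-p)).round(1))
E
```

```text
[[8.2, -29.3, 91.3], [8.2, 36.2, 91.3], [37.1, 2.9, 91.3]]
[  3.8  -1.  -42.5]
```

```bash
python3 -m jog '[[-0.002,0.003,0,0],[0,0,0.008,0],[0,0,0.008,0],[0,0,0.008,0],[0,0,0.006,0],[0,0,0.005,0],[0,0,0.003,0],[0,0,0.002,0]]'
python3 -m jog '[[0,0,0.003,0],[0,0,0.003,0],[0,0,0.003,0],[0,0,0.002,0],[0,0,0.002,0],[0,0,0.002,0],[0,0,0,0],[0,0,0,0]]'
```

```text
clock: 14.4
eef_pos: [449.2, 195.7, 95.7]
orientation: [-0.001, 0.204, 0.979, -0.0]
wrist_force: [-1.0, -0.6, -3.1]
width: 0.657
grasp_force: 29.6
clock: 15.07
eef_pos: [449.5, 195.7, 81.4]
orientation: [-0.0, 0.204, 0.979, -0.0]
wrist_force: [-0.4, -0.4, -3.6]
width: 0.655
grasp_force: 29.6
```

```bash
python3 -m jog '[[0,0,0.003,0],[0,0,0.003,0],[0,0,0.003,0],[0,0,0.003,0],[0,0,0.003,0],[0,0,0.003,0],[0,0,0.002,0],[0,0,0,0]]'
python3 -m jog '[[0,0,0.001,0],[0,0,0.001,0],[0,0,0.001,0],[0,0,0.0005,0],[0,0,0,0],[0,0,0,0],[0,0,0,0],[0,0,0,0]]'
```

```text
clock: 15.73
eef_pos: [449.1, 195.6, 60.8]
orientation: [-0.001, 0.204, 0.979, -0.0]
wrist_force: [-0.5, 0.5, -2.6]
width: 0.657
grasp_force: 29.6
clock: 16.4
eef_pos: [449.6, 195.8, 58.0]
orientation: [0.0, 0.204, 0.979, 0.0]
wrist_force: [-0.3, -0.6, -3.0]
width: 0.655
grasp_force: 29.6
```

```bash
python3 -m jog '[[0,0,0.001,0],[0,0,0.0005,0],[0,0,0.0005,0],[0,0,0,0],[0,0,0,0],[0,0,0,0],[0,0,0,0],[0,0,0,0]]'
python3 -m jog '[[0,0,0,0],[0,0,0,0],[0,0,0,0],[0,0,0,0],[0,0,0,0],[0,0,0,0],[0,0,0,0],[0,0,0,0]]' 0.09
python3 -m jog '[[0,0,-0.01,0],[0,0,-0.015,0],[0,0,-0.02,0],[0,0,-0.02,0],[0.02,0.01,-0.02,0],[0.03,0.03,-0.01,0],[0.03,0.03,0,0],[0.03,0.03,0,0]]'
python3 -m jog '[[0.03,0.03,0,0],[0.03,0.03,0,0],[0,0,0,0],[0,0,0,0],[0,0,0,0],[0,0,0,0],[0,0,0,0],[0,0,0,0]]'
python3 - <<'E'
from h import *
t=eyes.grab_frame("top"); d=eyes.grab_frame("side")
cv2.imwrite("pics/f.png",np.hstack([cv2.resize(t[120:230,180:400],(440,220)),cv2.resize(d[100:265,200:310],(330,495))[:220*2:1][:220] if 0 else cv2.resize(d[110:260,190:310],(176,220))])[...,::-1])
i=eyes.camera_info("top")
print("jar tops expected px",project(i,[[448,195,100],[522,102,115],[465,-124,58]]))
E
```

```text
clock: 17.07
eef_pos: [449.6, 195.8, 57.8]
orientation: [-0.0, 0.204, 0.979, -0.0]
wrist_force: [-5.2, -1.4, 10.6]
width: 0.657
grasp_force: 29.7
clock: 17.73
eef_pos: [449.5, 195.7, 55.8]
orientation: [-0.0, 0.204, 0.979, -0.0]
wrist_force: [0.1, 0.1, 0.1]
width: 0.957
grasp_force: 0.0
clock: 18.4
eef_pos: [390.4, 329.9, 153.0]
orientation: [0.002, 0.205, 0.979, 0.001]
wrist_force: [0.9, 0.1, 0.3]
width: 0.959
grasp_force: 0.0
clock: 19.07
eef_pos: [360.2, 404.6, 150.6]
orientation: [0.0, 0.205, 0.979, -0.0]
wrist_force: [-0.1, 0.1, 1.4]
width: 0.961
grasp_force: 0.0
jar tops expected px [[216.54516535 191.92914931]
 [253.13476139 162.35388076]
 [338.42868171 188.86348093]]
```

View pics/f.png

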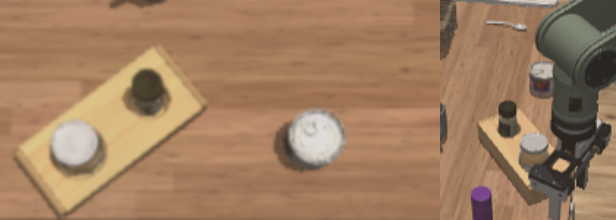

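The picture shows the honey lid at top (218.5,191.5) and the spice cap at (253.5,163), both at their seated positions and upright. The tin at (338.5,189) is unmoved and the arm is clear.

```bash
python3 -c "
from station import ticket
print(ticket.close_job())"
```

```text
the job is handed in; nothing more can be done
None
```

I put the spice jar in the narrow well and the honey jar in the wide well, both lowered onto the floor and upright. The tin was left where it stood, and I handed the job in at about 19 s; no verdict came back.

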